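Free the glass lid from the ratchet clamp

ROBOT

A 6-joint arm with a two-finger parallel gripper is mounted at the origin on the work surface. World frame = base frame: x ahead of the robot, y to its left, z up, the work surface at z = 0. Lengths are in m, angles in rad, forces in N, time in s.
With the tool pointing down it reaches from about 0.35 to 0.975 m from the base axis. Payload 4.9 kg.
Tool frame: the origin (TCP) lies at the very end of the fingers, on their centre line; the grasp point (between the pads) lies 19 mm behind it; x points along the fingers, y is the direction in which the jaws open and shut, and the axes are right-handed (so a half turn about x gives the same grasp; the last joint's range is limited). The gripper opens to 85 mm and grips with 20 to 120 N. Pads are 22 mm wide; open, the fingers measure 114 mm over their backs; the gripper's body (76 mm by 85 mm) begins 54 mm behind the grasp point. The pads swing forward as they close: fully open they stand 13 mm farther back than shut.
Start: joints at [1.211, 0.053, 1.613, -0, 1.476, -0.119], TCP at [0.149, 0.607, 0.231] pointing down, gripper open.
Joint ranges: [-3.01, 3.01], [-1.01, 2.22], [0.06, 2.58], [-1.02, 4.17], [0.09, 2.62], [-3.14, 3.14]. Speed limits (rad/s): [2.57, 2.57, 3.14, 3.14, 3.14, 3.14].

INTERFACE

Orientations are given as a rotation vector (axis times angle).
In Python, from station import ctrl gives the robot as it stands. The module is installed in compiled form; this text tells all that it offers.
- The arm moves only by the shell command python3 -m handwheel 'ROWS' [FORCE]. ROWS is JSON, one flat list of numbers, 7 for each row, row after row: the opening, from 0 (shut) to 1 (fully open), then the shift along the tool's x, y, z in m, then the turn, a rotation vector about the tool's x, y, z in degrees. A call has 1 to 12 rows; each row is the pose to reach, as a shift and turn from the pose commanded when the call began, along the tool's axes at that moment; what a row does not reach only later rows make up. A row lasts 1/12 s, in which the tool goes at most 41.7 mm and 7.16 degrees, less where a joint would pass 70% of its speed; a pose out of reach is approached as far as the arm can. A call with a gripper value outside its range is refused whole. The fingers move at their own pace and stop on an object; FORCE is the grip in N (left out, the last holds). Time passes only in rows, so rows that repeat a pose let the fingers close. It gives the time, the measured TCP pose, the force and the opening at its end, in the units of the state.
- ctrl.get_obs(): the state, without advancing time (a new reading comes with each control period).
- ctrl.get_image(name): name is "side" or "top"; returns (picture, depth): 384x512x3 uint8, blue, green, red; 384x512 float32, m along the optical axis (not along the pixel's ray), 0 where there is no reading.
- ctrl.camera_params(name): a dict with "fov_y" (degrees; the focal length in pixels is half the picture's height over the tangent of half this angle, whatever the lens; pixels are square), "cx", "cy" (the principal point, pixels), "dist_coeffs" ([k1, k2, p1, p2, k3] as OpenCV has them; the pictures are not rectified), "R" (3x3) and "t" (3): a world point X has camera coordinates R X + t. Camera axes: x right, y down, z forward; pixel columns grow to the right and rows downward; lengths in m; the calibration is good to about 2 mm. A picture is of the moment at which its call begins. camera_params takes no time and is no camera call.
- ctrl.finish_job(): hands the job in, once; it reports no verdict.
The state is a dict: "t": time; "q": joint angles; "dq": joint speeds; "effort": joint torques, N m; "tool_pos": TCP position; "tool_rot": TCP orientation; "contact_force": force on the tool from outside, world axes, zero at the start; "wrist_torque": the same for the moment, N m; "opening": finger opening in m.
Only numpy, scipy, OpenCV 4.12 (cv2) and the standard library are available. Lean on these libraries where they do the work, as an engineer would, in place of code of your own. Each camera call takes 0.05 s, during which the arm holds its last target.

TASK

The glass lid's new knob has been screwed on, so open the clamp that holds the lid: press the red release on the blue jaw down until it stays down, then push the blue jaw back along its bar, away from the lid, until it rests against the orange end stop. Leave the lid lying on its board where it is, and do not shift, tip or lift anything else on the counter.

Things in the scene. Friction and masses are not known exactly. Their poses are not given: they have to be found in the camera images.
- clamp: Lid clamp: a pale wooden board 400 x 180 x 18 mm fixed on the counter, with two black rubber posts at one end, the lid in the middle and a toothed steel bar (30 mm wide, top 46 mm above the counter) with the blue jaw and the orange end stop at the other end. Origin: on the counter, under the lid-side face of the jaw's rubber pad when the jaw is shut. +x points along the bar away from the lid (the way the jaw opens; the board reaches from x = -185 to +215 mm), z up, y across.
- jaw (a joint): How far the blue jaw has slid along the bar, in m: 0 shut on the lid, grows as it opens (along the clamp's +x), at most 0.125; it meets the end stop at 0.067 to 0.117, depending on where the stop is set. While the release is up a pawl in the bar's teeth blocks the jaw (about 1 mm of play); with the release down it slides with about 3 N of friction and stays where it is left.
- release (a joint): How far the red release is pressed, in m: 0 up, 0.010 fully down. Moves straight down with about 4 N of friction, has no spring and stays where it is left; the pawl clears the teeth from 0.006; press it fully down.
- release_top (a point): Centre of the top of the red release, a flat-topped block 40 mm (along the bar) x 36 mm on top of the jaw; 76 mm above the counter when up, 66 mm when fully down, then 2 mm above the jaw's top. It travels with the jaw. Free space on its lid side; on its other side, 12 mm beyond its edge, stands the jaw's push plate. Axes as the clamp's.
- push_face (a point): Point on the face of the jaw's blue upright push plate that looks towards the lid and the release: push here along the clamp's +x. The plate is 64 mm wide (across the bar), 12 mm thick and rises from 64 to 118 mm above the counter; the point is on the plate's middle line, 88 mm above the counter, 32 mm along +x from the release's centre. Axes as the clamp's.
- jaw_back (a point): Centre of the jaw's back face, which meets the end stop; 56.5 mm above the counter, 12 mm beyond the push face. Axes as the clamp's.
- stop_face (a point): Point on the jaw-side face of the orange end stop, a saddle 14 mm thick, 60 mm wide, its top 61 mm above the counter (a steel screw head on it reaches 77 mm), fixed on the bar; it is set at a different place along the bar each time. Height 56.5 mm. x points away from the jaw, along the bar: the jaw is home when jaw_back reaches this point.
- end_stop: The orange end stop, fixed to the bar; its origin lies on the counter straight below point stop_face.
- glass_lid: Loose round glass pot lid, diameter 160 mm, steel rim, black knob (40 mm wide, top 55 mm above the lid's underside), 0.45 kg, lying on the clamp board (its underside 18 mm above the counter) between the posts and the jaw with 1.5 mm of play. Origin: centre of its underside, z up.
- pressure_cooker: Aluminium pressure cooker, loose, diameter 220 mm, 306 mm over its two black side handles, 206 mm tall. Origin: centre of its underside.
- colander: Green plastic bowl-shaped colander, loose, diameter 210 mm, 85 mm tall. Origin: centre of its underside.
- plate: White ceramic plate, loose, diameter 230 mm, 22 mm tall. Origin: centre of its underside.
- seal_ring: Pale grey silicone sealing ring lying flat, loose, outer diameter 190 mm, 10 mm thick. Origin: its centre, on the underside.
- screwdriver: Screwdriver with a red handle lying on the counter, loose, 200 mm long, handle 26 mm thick. Origin: underside, at the middle of its length; it lies along its x axis.
- mug: Blue ceramic mug, loose, diameter 80 mm, 90 mm tall, handle along its +y. Origin: centre of its underside.
Things that resemble listed ones, but are neither listed nor needed, are in the scene too. Several things have the shape of the glass_lid; the one meant has the colours described above.

How it is judged:
On the way, in this order (a step that is already met when the one before it is completed fails the run):
1. the red release is pressed down while the jaw is still shut on the lid (value of joint release above 0.006 m and value of joint jaw below 0.03 m), for 0.05 s.
2. the jaw has been pushed back to the end stop (x of jaw_back in the frame of stop_face above -0.006 m), for 0.2 s.
At the end, for the whole second after the job is handed in: The jaw rests within 6 mm of the end stop, the release is still down (6 mm or more), and the lid lies flat and at rest within 12 mm of where it was (x of jaw_back in the frame of stop_face above -0.006 m and velocity of joint jaw between -0.01 and 0.01 m/s and value of joint release above 0.006 m and distance of glass_lid from where it was at the start of the episode below 0.012 m and angle between glass_lid's own z axis and vertical below 0.05 rad and linear speed of glass_lid below 0.02 m/s); the robot touches nothing.
It fails at once if the lid was lifted, tipped or shifted by more than 15 mm (distance of glass_lid from where it was at the start of the episode above 0.015 m or angle between glass_lid's own z axis and vertical above 0.12 rad).
It fails at once if something else on the counter was shifted or lifted by more than 15 mm, or tipped (distance of any of pressure_cooker, colander, plate, seal_ring, screwdriver, mug from where it was at the start of the episode above 0.015 m or angle between any of pressure_cooker, colander, plate, seal_ring, mug's own z axis and vertical above 0.25 rad).
It also fails if it takes over 32 s, if anything falls off the work surface, if the arm or the gripper's body presses on something with over 40 N, if the wrist force passes 120 N, or if a joint passes its speed limit or range.

## Working session

There is one attempt and no reset: what is moved stays moved. The work goes in short steps, Python scripts to look and compute and a shell command to move; the robot and the scene stay as the last step left them, time stands still between calls to the robot, and variables do not carry over. Pictures are saved under pics/ and viewed, and the job is handed in when it is done.

```bash
mkdir -p pics; python3 - <<'E'
from station import ctrl
import cv2,numpy as np
for n in("side","top"):
    im,d=ctrl.get_image(n); cv2.imwrite(f"pics/{n}0.png",im); np.save(f"pics/{n}0.npy",d)
    print(ctrl.camera_params(n))
o=ctrl.get_obs();print(o)
E
```

```text
{'fov_y': 50.716610330887846, 'cx': 255.60827935540456, 'cy': 190.67241392768037, 'dist_coeffs': array([-0.0791327,  0.       ,  0.       ,  0.       ,  0.       ]), 'R': array([[ 0.97832782, -0.20703877,  0.00310129],
       [-0.13041021, -0.62772768, -0.76743152],
       [ 0.16083484,  0.75039517, -0.64112342]]), 't': array([-0.46731174,  0.12788274,  1.41783611])}
{'fov_y': 56.689317708729305, 'cx': 252.89245330147094, 'cy': 191.36248544254983, 'dist_coeffs': array([-0.11400946,  0.        ,  0.        ,  0.        ,  0.        ]), 'R': array([[ 0.01010088, -0.99981886, -0.01613127],
       [-0.99199562, -0.00798863, -0.12601937],
       [ 0.12586768,  0.01727506, -0.99189662]]), 't': array([0.00461584, 0.49744393, 1.09342735])}
{'t': 0.1, 'q': array([ 1.21099641e+00,  5.33104990e-02,  1.61418309e+00, -2.90641616e-05,
        1.47599776e+00, -1.19016270e-01]), 'dq': array([-2.39696721e-04, -3.10263526e-03, -4.10388674e-03, -3.55709208e-07,
       -1.48915996e-03, -1.49823084e-03]), 'effort': array([ 7.39892148e-04, -3.94908178e+01, -3.71361172e+01, -1.75449140e-04,
        3.91499401e-03, -1.11755341e-05]), 'tool_pos': array([0.14885323, 0.60642309, 0.230158  ]), 'tool_rot': array([ 0.18758018,  1.56294024, -0.19049429]), 'contact_force': array([ 0.02829734, -1.09532038,  0.15953454]), 'wrist_torque': array([ 0.01705187, -0.00869747,  0.03574034]), 'opening': 0.08553576227215513}
```

View pics/side0.png

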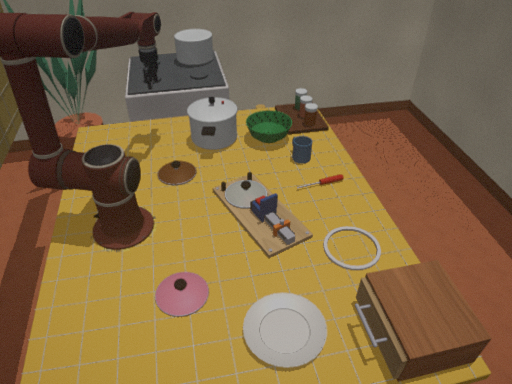

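View pics/top0.png

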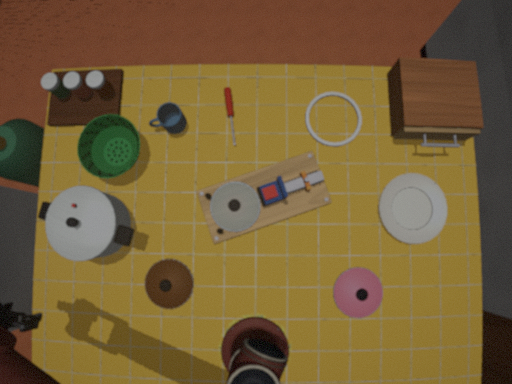

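The side view shows the clamp board around (260,212), with the jaw at (265,207) and the orange stop at (283,228). In the top view the board is around (265,197), with the red release at (269,192) and the orange stop at (306,182). There are three lid shapes in the top view: brown (169,284), pink (358,293) and clear grey in the clamp (235,205). The clear one with the black knob on the board is the one meant. Next I'll take an enlarged crop and measure.

```bash
cat > h.py <<'E'
import cv2,numpy as np
from station import ctrl
def K(n):
    p=ctrl.camera_params(n); f=192/np.tan(np.radians(p['fov_y']/2))
    return np.array([[f,0,p['cx']],[0,f,p['cy']],[0,0,1]]),p
def ray(n,uv):
    k,p=K(n); q=cv2.undistortPoints(np.array(uv,float).reshape(-1,1,2),k,p['dist_coeffs']).reshape(-1,2)
    d=np.c_[q,np.ones(len(q))]@p['R']; return -p['R'].T@p['t'],d
def plane(n,uv,z):
    c,d=ray(n,uv); return c+d*((z-c[2])/d[:,2])[:,None]
def atdepth(n,uv,dep):
    c,d=ray(n,uv); return c+d*np.array(dep).reshape(-1,1)
def proj(n,X):
    k,p=K(n); return cv2.projectPoints(np.array(X,float).reshape(-1,3),cv2.Rodrigues(p['R'])[0],p['t'],k,p['dist_coeffs'])[0].reshape(-1,2)
def mask(im,lo,hi): return cv2.inRange(cv2.cvtColor(im,cv2.COLOR_BGR2HSV),lo,hi)
E
python3 - <<'E'
from h import *
box={'side':(205,160,115,100),'top':(190,140,150,110)}
out=[]
for n in box:
    im=cv2.imread(f'pics/{n}0.png'); dep=np.load(f'pics/{n}0.npy'); x,y,w,h=box[n]
    cr=cv2.resize(im[y:y+h,x:x+w],None,fx=5,fy=5,interpolation=cv2.INTER_CUBIC); cv2.imwrite(f'pics/{n}crop.png',cr)
    roi=np.zeros(im.shape[:2],np.uint8); roi[y:y+h,x:x+w]=255
    for nm,m in {'red':mask(im,(0,150,100),(6,255,255))|mask(im,(172,150,100),(180,255,255)),'orange':mask(im,(7,190,120),(17,255,255)),'blue':mask(im,(105,90,40),(130,255,255))}.items():
        m=m&roi; c,l,st,ce=cv2.connectedComponentsWithStats(m)
        for i in range(1,c):
            if st[i,4]<8: continue
            v,u=np.nonzero(l==i); P=atdepth(n,np.c_[u,v],dep[v,u])
            print(n,nm,st[i],ce[i].round(1),'mean',P.mean(0).round(4),'z',np.percentile(P[:,2],[5,50,95]).round(3))
E
```

```text
side red [256 196   9   8  24] [259.2 199. ] mean [ 0.4828 -0.0365  0.0765] z [0.074 0.076 0.079]
side blue [261 194  16   8  31] [268.4 197.4] mean [ 0.5042 -0.081   0.118 ] z [0.115 0.118 0.121]
side blue [253 201   7   9  28] [256.2 205. ] mean [ 0.4687 -0.0515  0.064 ] z [0.06  0.065 0.067]
top red [263 186  14  14 122] [269.6 192.1] mean [ 0.4897 -0.0423  0.0767] z [0.074 0.077 0.08 ]
top blue [260 177  27  27 186] [277.  190.9] mean [ 0.4922 -0.0639  0.0866] z [0.062 0.068 0.121]
```

View pics/sidecrop.png

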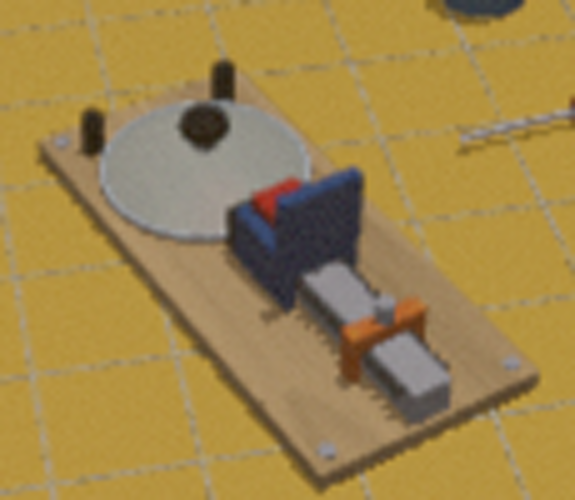

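View pics/topcrop.png

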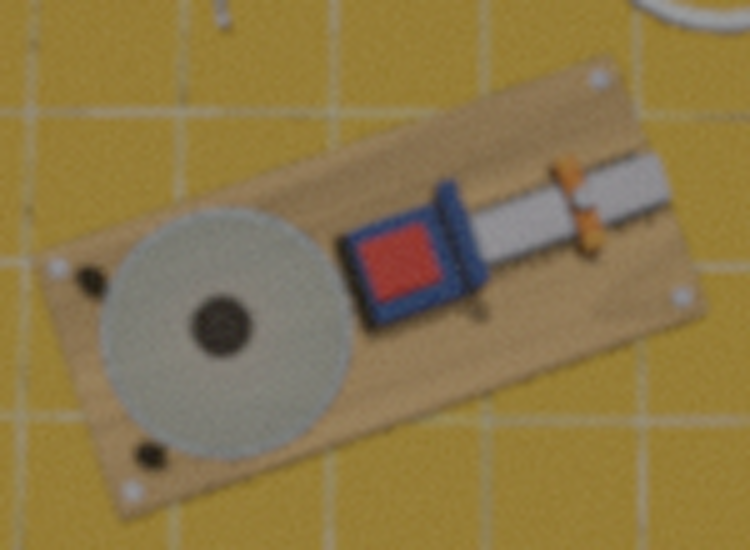

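The crops confirm the clear lid with the black knob, the blue jaw with its red release (top crop 398,260) and the orange stop (578,205). Now I'll work out the clamp's axis and points.

```bash
python3 - <<'E'
from h import *
from scipy.spatial.transform import Rotation as Ro
im=cv2.imread('pics/top0.png')
c2p=lambda c:np.array(c,float)/5-.4+[190,140]
B=plane('top',c2p([(40,258),(125,520),(705,310),(605,58)]),.018)
print('board sides',[np.linalg.norm(B[i]-B[(i+1)%4]).round(3) for i in range(4)], B.mean(0))
a=(B[2]+B[3]-B[0]-B[1])[:2]; th=np.arctan2(a[1],a[0]); print('axis deg board',np.degrees(th))
# knob -> release axis
m=mask(im,(0,150,100),(6,255,255))|mask(im,(172,150,100),(180,255,255)); m[:, :255]=0;m[:,290:]=0;m[:180]=0;m[210:]=0
v,u=np.nonzero(m); rel=plane('top',np.c_[u,v],.076).mean(0)
kn=plane('top',c2p([(221,325)]),.073)[0]
st=plane('top',c2p([(567,168),(592,247)]),.061)
s=st.mean(0); ax=np.array([np.cos(th),np.sin(th),0]); ay=np.array([-ax[1],ax[0],0])
print('rel',rel,'knob',kn,'stop',s, 'stop wid',np.linalg.norm(st[1]-st[0]))
for p,q in((kn,rel),(rel,s),(kn,s)): d=(q-p)[:2]; print(np.degrees(np.arctan2(d[1],d[0])),np.linalg.norm(d))
bo=B.mean(0)-.015*ax; print('origin from board',bo,'rel rel', (rel-bo)@ax,(rel-bo)@ay,'stop',(s-bo)@ax,(s-bo)@ay)
print('side reproj rel,stop',proj('side',[rel,s]))
o=ctrl.get_obs(); R=Ro.from_rotvec(o['tool_rot']).as_matrix(); print(R.round(3)); print('tool yaw y-axis',np.degrees(np.arctan2(R[1,1],R[0,1])))
d=rel-o['tool_pos']; print('delta in tool',R.T@d)
E
```

```text
board sides [np.float64(0.176), np.float64(0.392), np.float64(0.175), np.float64(0.388)] [ 0.48260706 -0.02507437  0.018     ]
axis deg board -69.72983843918098
rel [ 0.48975497 -0.04235318  0.076     ] knob [0.45118101 0.06591347 0.073     ] stop [ 0.52697483 -0.15356961  0.061     ] stop wid 0.05150417354207973
-70.3896987874046 0.11493310879089744
-71.49658772156722 0.11727920835089439
-70.9487350173062 0.23220148509865804
origin from board [ 0.47741035 -0.01100333  0.018     ] rel rel 0.033685097643009705 0.0007190403489336181 stop 0.15090855389777125 -0.0028967604061554807
side reproj rel,stop [[261.56792914 199.90501937]
 [279.69501029 223.32181748]]
[[-0.001  0.238  0.971]
 [-0.002  0.971 -0.238]
 [-1.    -0.002 -0.   ]]
tool yaw y-axis 76.20428306359695
delta in tool [ 0.15509862 -0.54847659  0.48580571]
```

Checks against the description:

| Quantity | Measured | Expected |
|---|---|---|
| Release point height | 0.077 m (depth) | 0.076 m |
| Knob to release | 115 mm | about 115 mm |
| Board size | 390 x 176 mm | 400 x 180 mm |
| Axis heading | about -70.4° | n/a |
| Travel to stop | about 66 mm | 67 to 117 mm |

The travel is at the low end of its range. I'll now move high over the release with the gripper shut and tool y across the bar.

```bash
python3 -m handwheel '[0,-0.03,0,0,0,0,0, 0,-0.06,-0.03,0.026,5,0,0, 0,-0.06,-0.06,0.053,10,0,0, 0,-0.06,-0.09,0.08,15,0,0, 0,-0.06,-0.12,0.106,20,0,0, 0,-0.06,-0.15,0.133,25,0,0, 0,-0.06,-0.18,0.16,30,0,0, 0,-0.06,-0.21,0.186,35,0,0, 0,-0.06,-0.24,0.213,40,0,0, 0,-0.06,-0.27,0.239,45,0,0, 0,-0.06,-0.3,0.266,51,0,0, 0,-0.06,-0.32,0.284,56.6,0,0]' 40; python3 - <<'E'
from h import *
from scipy.spatial.transform import Rotation as Ro
o=ctrl.get_obs(); R=Ro.from_rotvec(o['tool_rot']).as_matrix()
print('yaw',np.degrees(np.arctan2(R[1,1],R[0,1])),'d tool',R.T@(np.array([.490,-.042,.076])-o['tool_pos']),o['tool_pos'],o['contact_force'])
E
```

```text
t: 1.1
tool_pos: [0.3492, 0.2258, 0.2909]
tool_rot: [0.958, 1.349, -0.959]
contact_force: [0.6, 0.9, -0.2]
opening: -0.0003
yaw 19.203930896539966 d tool [0.21517558 0.04491987 0.29898872] [0.34916932 0.22575265 0.29091352] [ 0.62671268  0.90499875 -0.24002702]
```

```bash
python3 -m handwheel '[0,0.01,0.005,0.035,0,0,0, 0,0.03,0.01,0.07,0,0,0, 0,0.05,0.015,0.105,0,0,0, 0,0.07,0.02,0.14,0,0,0, 0,0.09,0.025,0.175,0,0,0, 0,0.11,0.03,0.21,0,0,0, 0,0.13,0.038,0.245,0,0,0, 0,0.15,0.042,0.275,0,0,0, 0,0.17,0.045,0.299,0,0,0, 0,0.17,0.045,0.299,0,0,0]'; python3 - <<'E'
from h import *
from scipy.spatial.transform import Rotation as Ro
o=ctrl.get_obs(); R=Ro.from_rotvec(o['tool_rot']).as_matrix()
print('yaw',np.degrees(np.arctan2(R[1,1],R[0,1])),'d tool',R.T@(np.array([.490,-.042,.076])-o['tool_pos']),o['tool_pos'],o['contact_force'])
for n,(x,y,w,h) in {'side':(205,130,115,120),'top':(190,140,150,110)}.items():
    im,_=ctrl.get_image(n); cv2.imwrite(f'pics/{n}1.png',cv2.resize(im[y:y+h,x:x+w],None,fx=4,fy=4,interpolation=cv2.INTER_CUBIC))
E
```

```text
t: 1.93
tool_pos: [0.4895, -0.0409, 0.1163]
tool_rot: [0.954, 1.357, -0.961]
contact_force: [-0.4, 0.7, 0.7]
opening: 0.0
yaw 19.364045520066114 d tool [0.04030122 0.00043005 0.00133387] [ 0.48946399 -0.04090892  0.11630726] [-0.38258843  0.70954977  0.68110037]
```

View pics/side1.png

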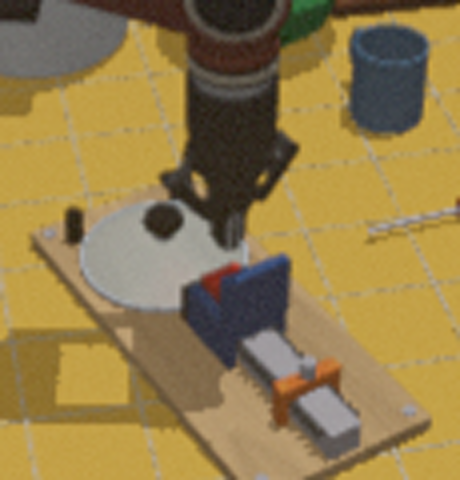

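View pics/top1.png

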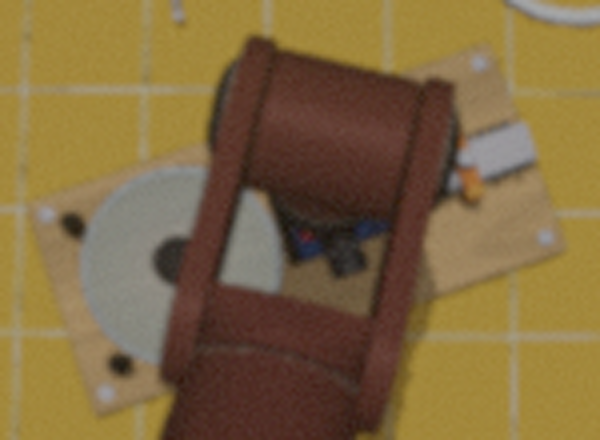

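In the side crop the shut fingertips (228,240) hang just above the red release (220,280), in front of the plate. I'll press straight down, slowing near contact.

```bash
python3 -m handwheel '[0,0.01,0,-0.001,0,0,0, 0,0.02,0,-0.001,0,0,0, 0,0.03,0,-0.001,0,0,0, 0,0.036,0,-0.001,0,0,0, 0,0.04,0,-0.001,0,0,0, 0,0.043,0,-0.001,0,0,0, 0,0.046,0,-0.001,0,0,0, 0,0.048,0,-0.001,0,0,0, 0,0.05,0,-0.001,0,0,0, 0,0.05,0,-0.001,0,0,0]'; python3 -c "
from h import *;o=ctrl.get_obs();print(o['tool_pos'],o['contact_force'])"
```

```text
t: 2.87
tool_pos: [0.4911, -0.0371, 0.0714]
tool_rot: [0.954, 1.352, -0.953]
contact_force: [-0.7, 0.0, -0.6]
opening: 0.0
[ 0.49106878 -0.03709995  0.07137843] [-0.67057321  0.02837784 -0.573558  ]
```

```bash
python3 -m handwheel '[0,0,0,0,0,0,0,0,0,0,0,0,0,0]';python3 - <<'E'
from h import *
from scipy.spatial.transform import Rotation as Ro
o=ctrl.get_obs(); R=Ro.from_rotvec(o['tool_rot']).as_matrix();print(o['tool_pos'],o['contact_force'],o['effort'],o['wrist_torque'],R.round(3))
for n,(x,y,w,h) in {'side':(205,130,115,120)}.items():
    im,_=ctrl.get_image(n); cv2.imwrite(f'pics/{n}2.png',cv2.resize(im[y:y+h,x:x+w],None,fx=5,fy=5,interpolation=cv2.INTER_CUBIC))
E
```

```text
t: 3.03
tool_pos: [0.4912, -0.0374, 0.0714]
tool_rot: [0.954, 1.351, -0.953]
contact_force: [0.3, 0.2, 0.2]
opening: 0.0
[ 0.49117917 -0.037391    0.07135978] [0.33484755 0.16342356 0.24957663] [ 3.67767701e-02 -2.81814033e+01 -3.29465353e+01 -8.63483692e-04
  1.69585843e-02 -2.46695890e-04] [-0.01419696 -0.04601602  0.0041149 ] [[ 0.001  0.942  0.335]
 [-0.     0.335 -0.942]
 [-1.     0.001  0.001]]
```

View pics/side2.png

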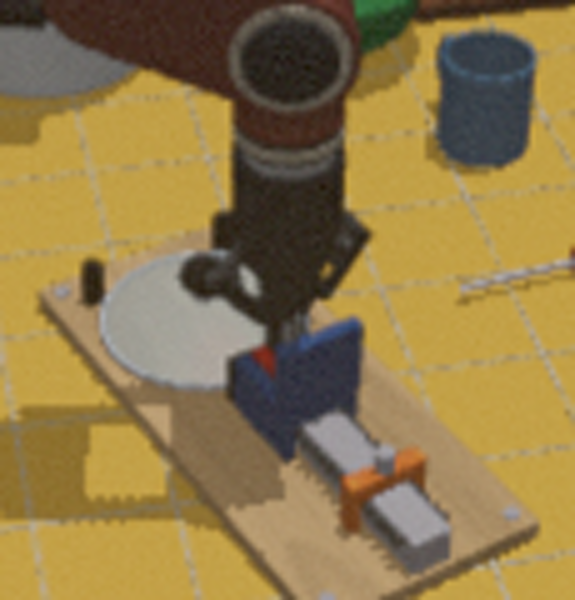

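The pose I read earlier had not settled. It is now steady at z = 71 mm on the release, 4 mm to the lid side of centre, which is still well on the block. I'll press on to the bottom and watch the force.

```bash
python3 -m handwheel '[0,0.002,0,0,0,0,0, 0,0.004,0,0,0,0,0, 0,0.006,0,0,0,0,0, 0,0.007,0,0,0,0,0, 0,0.007,0,0,0,0,0]';python3 -m handwheel '[0,0,0,0,0,0,0,0,0.001,0,0,0,0,0,0,0.001,0,0,0,0,0]'
```

```text
t: 3.5
tool_pos: [0.4914, -0.0374, 0.0659]
tool_rot: [0.953, 1.352, -0.954]
contact_force: [-6.1, -0.8, 11.5]
opening: -0.0
t: 3.75
tool_pos: [0.4917, -0.0377, 0.0658]
tool_rot: [0.953, 1.351, -0.954]
contact_force: [-7.4, 0.1, 16.3]
opening: -0.0001
```

It bottomed out at z = 65.8 mm (66 expected) and the force rose to 16 N. Next I'll lift 11 mm and move towards the plate.

```bash
python3 -m handwheel '[0,-0.007,0,0,0,0,0, 0,-0.013,0,0,0,0,0, 0,-0.014,-0.002,0.004,0,0,0, 0,-0.014,-0.003,0.009,0,0,0, 0,-0.014,-0.003,0.014,0,0,0, 0,-0.014,-0.003,0.018,0,0,0, 0,-0.014,-0.003,0.022,0,0,0, 0,-0.014,-0.003,0.026,0,0,0, 0,-0.014,-0.003,0.03,0,0,0, 0,-0.014,-0.003,0.034,0,0,0]';python3 - <<'E'
from h import *
im,_=ctrl.get_image('side');x,y,w,h=205,130,115,120
cv2.imwrite('pics/side3.png',cv2.resize(im[y:y+h,x:x+w],None,fx=5,fy=5,interpolation=cv2.INTER_CUBIC))
print(ctrl.get_obs()['contact_force'],ctrl.get_obs()['tool_pos'])
E
```

```text
t: 4.58
tool_pos: [0.4992, -0.07, 0.0768]
tool_rot: [0.954, 1.354, -0.954]
contact_force: [-1.2, 2.6, 0.7]
opening: 0.0001
[-0.46987629  2.11116924 -1.24143506] [ 0.49942443 -0.07067808  0.07693194]
```

View pics/side3.png

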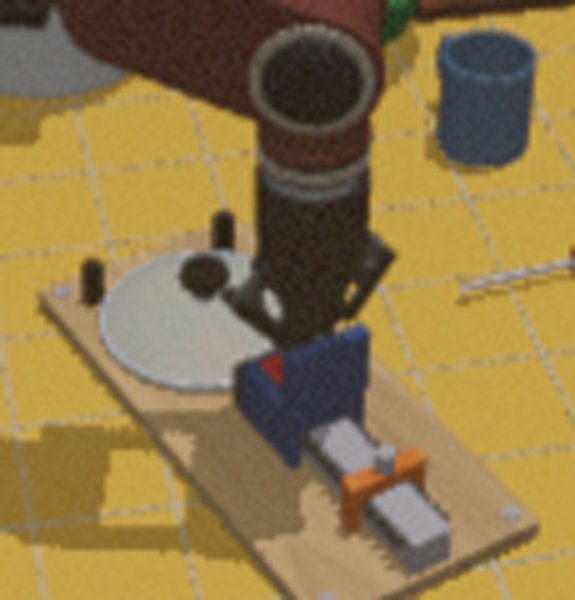

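The jaw is sliding at about 3 N: the plate's lower edge has moved from (290,452) to (297,465). I'll keep pushing.

```bash
python3 -m handwheel '[0,0,0,0.004,0,0,0, 0,0,0,0.008,0,0,0, 0,0,0,0.012,0,0,0, 0,0,0,0.016,0,0,0, 0,0,0,0.02,0,0,0, 0,0,0,0.024,0,0,0, 0,0,0,0.028,0,0,0, 0,0,0,0.032,0,0,0, 0,0,0,0.036,0,0,0, 0,0,0,0.04,0,0,0, 0,0,0,0.044,0,0,0, 0,0,0,0.047,0,0,0]'; python3 -m handwheel '[0,0,0,0.002,0,0,0, 0,0,0,0.004,0,0,0, 0,0,0,0.006,0,0,0]';python3 - <<'E'
from h import *
im,_=ctrl.get_image('side');x,y,w,h=205,130,115,120
cv2.imwrite('pics/side4.png',cv2.resize(im[y:y+h,x:x+w],None,fx=5,fy=5,interpolation=cv2.INTER_CUBIC))
E
```

```text
t: 5.63
tool_pos: [0.5154, -0.115, 0.0773]
tool_rot: [0.954, 1.352, -0.954]
contact_force: [-1.7, 3.0, -1.3]
opening: 0.0003
t: 5.88
tool_pos: [0.5173, -0.1203, 0.0773]
tool_rot: [0.954, 1.352, -0.954]
contact_force: [-1.3, 2.3, -0.4]
opening: -0.0001
```

View pics/side4.png

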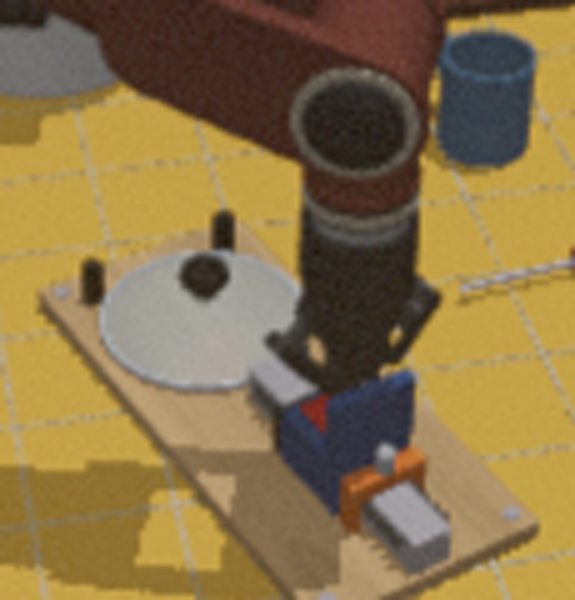

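The jaw's plate (340,505) is nearly at the orange stop (350,510) and the lid hasn't moved. I'll creep on until the force rises.

```bash
for i in 1; do python3 -m handwheel '[0,0,0,0.002,0,0,0, 0,0,0,0.004,0,0,0]'; done; python3 -m handwheel '[0,0,0,0.002,0,0,0, 0,0,0,0.004,0,0,0]';python3 -m handwheel '[0,0,0,0.001,0,0,0, 0,0,0,0.002,0,0,0,0,0,0,0.002,0,0,0]'
```

```text
t: 6.1
tool_pos: [0.5187, -0.124, 0.0774]
tool_rot: [0.953, 1.352, -0.953]
contact_force: [-2.2, 2.5, -0.6]
opening: 0.0001
t: 6.27
tool_pos: [0.5194, -0.1261, 0.0774]
tool_rot: [0.957, 1.356, -0.952]
contact_force: [-5.9, 15.9, 6.7]
opening: 0.0002
t: 6.52
tool_pos: [0.5194, -0.126, 0.0774]
tool_rot: [0.958, 1.36, -0.951]
contact_force: [-7.8, 17.4, 7.1]
opening: 0.0002
```

The jaw has met the stop: about 19 N and no further movement. I'll hold briefly, back off towards the lid side, then rise clear.

```bash
python3 -m handwheel '[0,0,0,0,0,0,0, 0,0,0,0,0,0,0, 0,0,0,0,0,0,0, 0,0,0,-0.006,0,0,0, 0,0,0,-0.012,0,0,0, 0,-0.006,0,-0.016,0,0,0, 0,-0.03,0,-0.018,0,0,0, 0,-0.06,0,-0.018,0,0,0, 0,-0.09,0,-0.018,0,0,0, 0,-0.12,0,-0.018,0,0,0, 0,-0.15,0,-0.018,0,0,0, 0,-0.18,0,-0.018,0,0,0]'; python3 -m handwheel '[0,0,0.00,-0.03,0,0,0, 0,0,0,-0.06,0,0,0, 0,0,0,-0.09,0,0,0, 0,0,0,-0.12,0,0,0, 0,0,0,-0.15,0,0,0, 0,0,0,-0.18,0,0,0, 0,0,0,-0.2,0,0,0, 0,0,0,-0.2,0,0,0, 0,0,0,-0.2,0,0,0, 0,0,0,-0.2,0,0,0]'
python3 - <<'E'
from h import *
o=ctrl.get_obs();print(o['contact_force'],np.abs(o['dq']).max())
for n in('side','top'):
    im,d=ctrl.get_image(n); cv2.imwrite(f'pics/{n}5.png',im)
    v,u=np.nonzero(mask(im,(0,150,100),(6,255,255))|mask(im,(172,150,100),(180,255,255)))
    P=atdepth(n,np.c_[u,v],d[v,u]); k=(np.linalg.norm(P[:,:2]-[.513,-.107],axis=1)<.04)
    print(n,k.sum(),P[k].mean(0) if k.any() else None)
E
```

```text
t: 7.52
tool_pos: [0.5146, -0.113, 0.2598]
tool_rot: [0.953, 1.349, -0.954]
contact_force: [0.7, -1.0, -0.1]
opening: 0.0001
t: 8.35
tool_pos: [0.4479, 0.0752, 0.2579]
tool_rot: [0.954, 1.35, -0.954]
contact_force: [-0.1, -0.3, -0.1]
opening: -0.0002
[-0.06976461 -0.26054135 -0.05969435] 0.018351150232730838
side 21 [ 0.50336481 -0.09985242  0.06589248]
top 114 [ 0.51362905 -0.10598829  0.06724554]
```

View pics/side5.png

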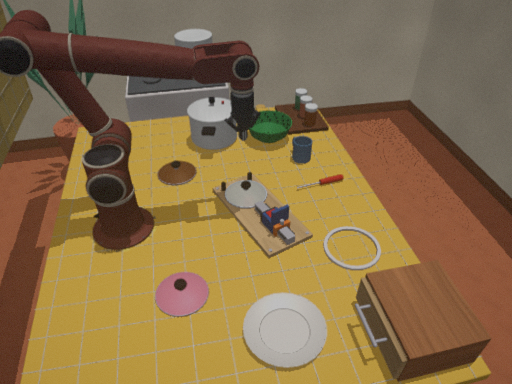

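View pics/top5.png

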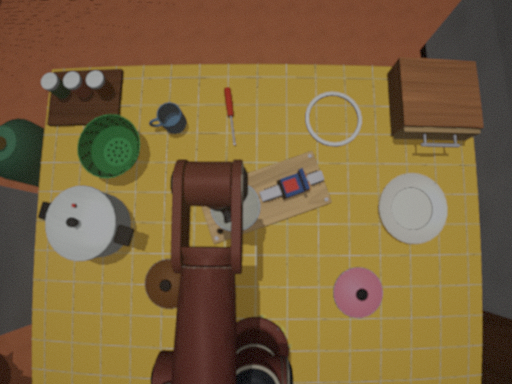

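The jaw (side 275,217) now abuts the orange stop. The release has moved 68 mm and its height is 66–67 mm, so it is down. The lid is still at (245,193) and nothing else has moved. Handing in.

```bash
python3 -c "
from station import ctrl;print(ctrl.finish_job())"
```

```text
the job is handed in; nothing more can be done
None
```

The clamp is open and the job is handed in at about 8.5 s of the 32 s. No verdict was reported, so what follows rests on my own measurements.

- **Release:** I pressed it with the shut fingertips until it bottomed out at z = 65.8 mm with 16 N. After the push, depth put its top at 66–67 mm, so it stayed down.
- **Jaw:** I pushed it back along the bar at about 3 N until the force rose to about 19 N at the stop. I then held there, backed off and lifted clear. The release's position shows 68 mm of travel, against 66 mm estimated beforehand and 67 mm as the least possible.
- **Lid and other items:** By eye in the last pictures, the lid and everything else lie where they were. The arm covers part of the lid in the top view, so for the lid I relied on the side view.
- **Robot:** It was clear of everything, with contact force near zero.
- **Disagreements:** My first reading above the release was taken before the arm had settled. I therefore pressed about 4 mm to the lid side of its centre, which did no harm. The board measured about 390 x 176 mm against the stated 400 x 180 mm, and the stop about 52 mm wide against 60 mm, because I picked their points by hand in the picture. The final side-view position for the release was about 12 mm off the top view's, because the plate hides part of it there.

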